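# Turn the key canister to the reader and seat its lid

### The arm

A 7-joint arm with a two-finger parallel gripper is mounted at the origin on the work surface. World frame = base frame: x ahead of the robot, y to its left, z up, the work surface at z = 0. Lengths are in m, angles in rad, forces in N, time in s.
With the tool pointing down it reaches from about 0.4 to 0.9 m from the base axis. Payload 5.5 kg.
Tool frame: the origin (TCP) lies between the finger pads; the fingertips stand 14 mm ahead of it and the grasp point (between the pads) lies 5 mm behind it; z points along the fingers, y is the line along which they close (so a half turn about z gives the same grasp; the last joint's range is limited). The gripper opens to 85 mm and grips with 20 to 120 N. Pads are 22 mm wide; open, the fingers measure 114 mm over their backs; the gripper's body (76 mm by 85 mm) begins 54 mm behind the grasp point. The pads swing forward as they close: fully open they stand 13 mm farther back than shut.
Start: joints at [1.425, 0.501, -0.427, 1.55, 0.221, 1.138, -0.21], TCP at [0.258, -0.596, 0.245] pointing down, gripper open.
Joint ranges: [-2.88, 2.88], [-0.31, 2.03], [-1.54, 1.56], [0.2, 2.42], [-1.41, 4.55], [0.19, 2.02], [-2.57, 2.57]. Speed limits (rad/s): [2.57, 2.57, 3.14, 3.14, 3.14, 3.14, 3.14].

### API

Orientations are given as a unit quaternion [x, y, z, w].
In Python, from cell import monitor, optics, bot, masks_of gives the robot as it stands.
- The arm moves only by the shell command python3 -m creep 'ROWS' [FORCE]. ROWS is text: rows parted by semicolons, each of 7 numbers parted by spaces: the closure, from -1 (fully open) to 1 (shut), then the shift along the tool's x, y, z in cm, then the turn, a rotation vector about the tool's x, y, z in degrees. In form: fingers tx ty tz ax ay az; .... A call has 1 to 20 rows; each row is the pose to reach, as a shift and turn from the pose commanded when the call began, along the tool's axes at that moment; what a row does not reach only later rows make up. A row lasts 1/10 s, in which the tool goes at most 50 mm and 8.59 degrees, less where a joint would pass 70% of its speed; a pose out of reach is approached as far as the arm can. A call with a gripper value outside its range is refused whole. The fingers move at their own pace and stop on an object; FORCE is the grip in N (left out, the last holds). Time passes only in rows, so rows that repeat a pose let the fingers close. It gives the time, the measured TCP pose, the force, the opening and the grip force at its end, in the units of the state.
- monitor.get_obs(): the state, without advancing time (a new reading comes with each control period).
- optics.read_camera(name): name is "scene" or "top" or "wrist"; returns a dict with "frame" (420x560x3 uint8, blue, green, red), "intrinsics" (3x3 intrinsics, pixels), "D" ([k1, k2, p1, p2, k3] as OpenCV has them; the pictures are not rectified), "origin" and "attitude" of the camera in the world. Camera axes: x right, y down, z forward; pixel columns grow to the right and rows downward; lengths in m; the calibration is good to about 2 mm. A picture is of the moment at which its call begins. There is no depth.
- bot.finish_job(): hands the job in; it is judged then, once.
Trained networks look in a picture, given as the dict that the camera call returned (one of the last four; its "shot" number tells which), for a name from the list of things; names that differ only in an ending like _2 or _b are one class to them, and where a whole thing is asked for, a point or a joint stands for the part that bears it (a point fixed in the world has none). Each returns a list of dicts, best first, with "confidence" (0 to 1); they miss things now and then, are a little off and sometimes report something else, mostly with a low value. They report only what shows in the picture. A call takes as long as a camera call.
- masks_of(thing, picture): "mask" (420x560 bool, what is visible of it) and "centre" ([column, row] in pixels, amid what is visible of it).
The state is a dict: "time": time; "joint_positions": joint angles; "qd": joint speeds; "effort": joint torques, N m; "tool_pos": TCP position; "tcp_rot": TCP orientation; "wrist_force": force on the tool from outside, world axes, zero at the start; "ft_torque": the same for the moment, N m; "opening": finger opening in m; "grasp_force": force on a finger pad.
Only numpy, scipy, OpenCV 4.12 (cv2) and the standard library are available. Lean on these libraries where they do the work, as an engineer would, in place of code of your own. Each camera call takes 0.05 s, during which the arm holds its last target. There are 200 camera calls.

### The job

Check in the key canister that stands on the reader's round rubber pad: turn it until its yellow stripe squarely faces the grey reader block, and press its black lid fully home (no red showing) gently, without leaning hard on the pad. Leave it standing upright on the pad, centred, and leave the blue-striped canister, the dish, the key ring and the yellow key tag where they are.

Things in the scene. Friction and masses are not known exactly. Their poses are not given: they have to be found in the camera images.
- station: Reader station, fixed: birch plate 190 x 110 mm with a black rubber pad (80 mm across) and a grey reader block. Origin: table level under the pad's centre; z up; pad top 16 mm up. +x points from the pad's centre to the block, whose dark-windowed face is 56 mm away; block 60 mm deep, 64 wide, top 97 mm above the table: a gripping finger cannot swing past between it and the canister.
- canister: White canister, loose, 0.2 to 0.4 kg, standing on the pad. Cylinder 56 mm diameter, 92 mm tall without the lid. Origin: centre of its underside; z up its axis; +x points out through the yellow stripe (10 mm wide, along its side). Fingers turn it best gripping its upper half, below the lid.
- mark (a point): Middle of the yellow stripe, on the canister's side 45 mm above its underside.
- lid (a joint): Gap in m between the black lid's cap and the canister's rim: 0 fully home, at most 0.009. The lid slides stiffly (about 6 N), stays where left, turns with the canister; a red collar shows in the gap, and a yellow line on its top points to the stripe.
- lid_top (a point): Centre of the lid's flat top. Cap 55 mm diameter, 10 mm thick; with the lid home its top is 102 mm above the canister's underside.
- blue_canister: Bystander: like canister, with a blue stripe and its lid home; 56 mm diameter, 102 mm tall, loose. Origin: centre of underside.
- dish: Bystander: small white ceramic dish, 100 mm diameter, 30 mm high, loose. Origin: centre of underside.
- keyring: Bystander: metal ring (44 mm) with three flat brass mailbox keys reaching 70 mm from its centre, 4 mm high, loose. Origin: ring centre, underside.
- key_tag: Bystander: yellow plastic key tag 55 x 30 x 5 mm, loose. Origin: centre of underside.

How it is judged:
At the end, for the whole second after the job is handed in: The canister stands upright (within 0.06 rad) and at rest on the pad, its axis within 12 mm of the pad's centre, its yellow stripe facing the reader block within 0.21 rad (12 degrees), and its lid home to within 1.5 mm (angle between the x axis of canister and the x axis of station, either way round below 0.21 rad and x of mark in the frame of station above 0.01 m and value of joint lid below 0.0015 m and horizontal distance between canister and station below 0.012 m and z of canister in the frame of station between 0.012 and 0.02 m and angle between canister's own z axis and vertical below 0.06 rad and linear speed of canister below 0.02 m/s); the robot touches nothing.
It fails at once if the canister is pushed down on the station with more than 60 N (contact force between canister and station above 60 N).
It fails at once if the blue canister is moved more than 30 mm (distance of blue_canister from where it was at the start of the episode above 0.03 m).
It fails at once if the dish is moved more than 30 mm (distance of dish from where it was at the start of the episode above 0.03 m).
It fails at once if the keyring is moved more than 30 mm (distance of keyring from where it was at the start of the episode above 0.03 m).
It fails at once if the key tag is moved more than 30 mm (distance of key_tag from where it was at the start of the episode above 0.03 m).
It also fails if it takes over 58 s, if anything falls off the work surface, if the arm or the gripper's body presses on something with over 40 N, if the wrist force passes 120 N, or if a joint passes its speed limit or range.

## Working session

There is one attempt and no reset: what is moved stays moved. The work goes in short steps, Python scripts to look and compute and a shell command to move; the robot and the scene stay as the last step left them, time stands still between calls to the robot, and variables do not carry over. Pictures are saved under pics/ and viewed, at most 10 in all, crops included, and the job is handed in when it is done.

```bash
mkdir -p pics; ls
cat > h.py <<'E'
import numpy as np,cv2
from scipy.spatial.transform import Rotation as R
from cell import monitor,optics,bot,masks_of
def cam(n): return optics.read_camera(n)
def rot(p):
    a=np.array(p["attitude"],float)
    return a if a.shape==(3,3) else R.from_quat(a).as_matrix()
def ray(p,uv):
    u=cv2.undistortPoints(np.array([[uv]],float),np.array(p["intrinsics"]),np.array(p["D"]))[0,0]
    return np.array(p["origin"]),rot(p)@np.array([u[0],u[1],1])
def atz(p,uv,z):
    o,d=ray(p,uv); return o+d*(z-o[2])/d[2]
def proj(p,X):
    Rm=rot(p).T; t=-Rm@np.array(p["origin"])
    return cv2.projectPoints(np.atleast_2d(X).astype(float),cv2.Rodrigues(Rm)[0],t,np.array(p["intrinsics"]),np.array(p["D"]))[0][:,0]
E
python3 - <<'E'
from h import *
s=monitor.get_obs();print(s["time"],s["tool_pos"],s["tcp_rot"],s["opening"],s["wrist_force"])
P={n:cam(n) for n in("scene","top")}
for n,p in P.items():
    cv2.imwrite(f"pics/{n}0.png",p["frame"]);print(n,p["origin"],p["attitude"])
    for t in("station","canister","lid_top","mark","blue_canister","dish","keyring","key_tag"):
        for r in masks_of(t,p)[:2]:
            print(t,round(r["confidence"],2),r["centre"],r["mask"].sum(),atz(p,r["centre"],.05).round(3))
E
```

```text
pics
0.0 [ 0.25804964 -0.5958458   0.2442613 ] [ 9.79178572e-01  2.02998436e-01 -1.82509258e-04 -9.62143642e-04] 0.0855748438730416 [-0.15857483  0.27681807 -0.06794777]
scene [ 1.33336118 -0.57583617  0.87319054] [ 0.8271851   0.3782316  -0.18397054 -0.37263991]
station 0.58 [260.7, 218.2] 2093 [ 0.613 -0.039  0.05 ]
canister 0.9 [237.3, 208.8] 894 [ 0.542 -0.063  0.05 ]
lid_top 0.75 [235.2, 193.5] 293 [ 0.486 -0.029  0.05 ]
mark 0.63 [235.2, 204.1] 872 [ 0.522 -0.056  0.05 ]
blue_canister 0.85 [349.1, 215.2] 839 [0.759 0.142 0.05 ]
dish 0.86 [335.3, 160.1] 474 [0.56  0.294 0.05 ]
keyring 0.85 [145.9, 281.1] 290 [ 0.603 -0.375  0.05 ]
key_tag 0.78 [272.2, 283.3] 242 [ 0.8   -0.157  0.05 ]
key_tag 0.75 [240.3, 206.7] 813 [ 0.54  -0.052  0.05 ]
top [5.67069066e-01 5.85320547e-04 1.06254840e+00] [-0.69995251  0.71305918 -0.03146417  0.02496204]
station 0.82 [283.9, 238.6] 3345 [ 0.561 -0.017  0.05 ]
canister 0.57 [306.0, 244.7] 650 [ 0.546 -0.065  0.05 ]
lid_top 0.77 [310.9, 244.5] 565 [ 0.547 -0.076  0.05 ]
mark 0.94 [306.6, 240.9] 578 [ 0.555 -0.067  0.05 ]
blue_canister 0.64 [212.7, 146.0] 752 [0.769 0.138 0.05 ]
dish 0.87 [125.5, 255.1] 1550 [0.532 0.328 0.05 ]
dish 0.53 [216.5, 150.7] 704 [0.758 0.129 0.05 ]
keyring 0.74 [433.2, 235.5] 430 [ 0.562 -0.345  0.05 ]
key_tag 0.76 [331.1, 150.5] 295 [ 0.754 -0.126  0.05 ]
key_tag 0.18 [308.2, 243.8] 566 [ 0.548 -0.07   0.05 ]
```

Run:
```python
import cv2,numpy as np
a=cv2.imread("pics/top0.png")[170:310,210:380];b=cv2.imread("pics/scene0.png")[150:290,170:340]
cv2.imwrite("pics/c0.png",np.vstack([cv2.resize(x,None,fx=2.14,fy=2.14,interpolation=cv2.INTER_CUBIC) for x in (a,b)]))
```

```text
(no output)
```

View pics/c0.png

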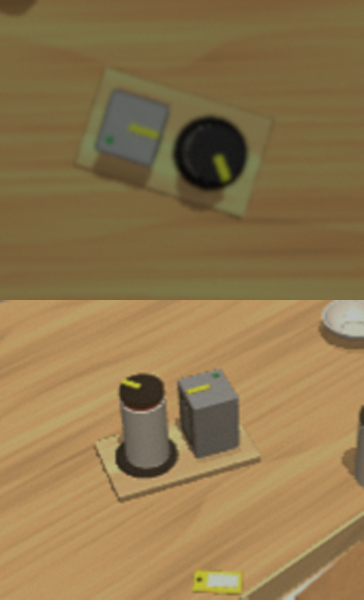

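View pics/top0.png

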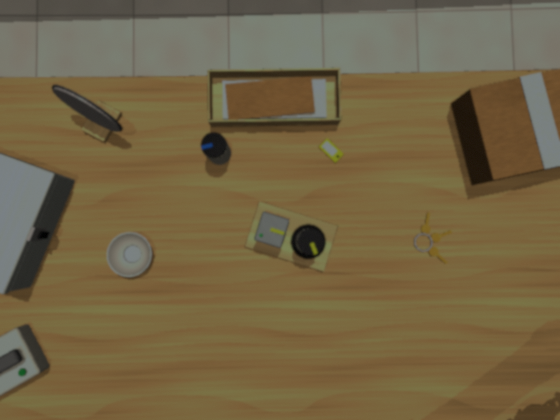

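The top view has the lid at about (309,241), with its yellow line pointing down-right to (314,249). The block is at about (271,230), and a red gap shows in the scene view. The stripe needs about 134° clockwise, so I'll do it in two grips of about 67°. First I'll move above the canister and look from close by.

```bash
python3 -m creep '-1 47.5 -36.8 -6 0 0 -84;-1 47.5 -36.8 -6 0 0 -84;-1 47.5 -36.8 -6 0 0 -84;-1 47.5 -36.8 -6 0 0 -84;-1 47.5 -36.8 -6 0 0 -84;-1 47.5 -36.8 -6 0 0 -84;-1 47.5 -36.8 -6 0 0 -84;-1 47.5 -36.8 -6 0 0 -84;-1 47.5 -36.8 -6 0 0 -84;-1 47.5 -36.8 -6 0 0 -84;-1 47.5 -36.8 -6 0 0 -84;-1 47.5 -36.8 -6 0 0 -84;-1 47.5 -36.8 -6 0 0 -84;-1 47.5 -36.8 -6 0 0 -84;-1 47.5 -36.8 -6 0 0 -84;-1 47.5 -36.8 -6 0 0 -84'
cat >> h.py <<'E'
def tool():
    s=monitor.get_obs();M=R.from_quat(s["tcp_rot"]).as_matrix()
    return s,np.array(s["tool_pos"]),M
def deg(v): return np.degrees(np.arctan2(v[1],v[0]))
E
python3 - <<'E'
from h import *
s,p0,M=tool();print(s["time"],p0,np.round(s["joint_positions"],2),"xdir",deg(M[:,0]),"ydir",deg(M[:,1]),M[:,2])
p=cam("wrist");cv2.imwrite("pics/w1.png",p["frame"]);print(p["origin"],rot(p)[:,2])
for t in("station","canister","lid_top"):
    for r in masks_of(t,p)[:1]: print(t,r["confidence"],r["centre"],r["mask"].sum(),atz(p,r["centre"],.127))
E
```

```text
time: 2.5
tool_pos: [0.5473, -0.0723, 0.3049]
tcp_rot: [0.593, 0.805, -0.001, -0.0]
wrist_force: [-0.2, -0.5, -0.5]
opening: 0.0853
grasp_force: 0.0
2.5 [ 0.5472761  -0.07226481  0.30489842] [ 0.83  0.37 -0.94  1.72  0.32  1.22  0.11] xdir 107.23252557038 ydir 17.2324816883837 [-1.01175683e-03 -9.55612357e-04 -9.99999032e-01]
[0.52214095 0.00868584 0.43315616] [ 0.09670831 -0.31404014 -0.94447144]
station 0.59 [309.2, 126.4] 8135 [ 0.55881745 -0.00199092  0.127     ]
canister 0.66 [284.9, 179.8] 2499 [ 0.55228238 -0.06092261  0.127     ]
lid_top 0.66 [284.9, 185.0] 2037 [ 0.55398682 -0.06627768  0.127     ]
```

View pics/w1.png

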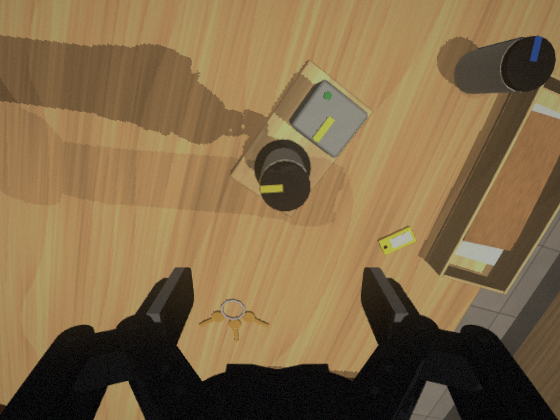

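The wrist view shows the lid at (285,186) with its line pointing left to (261,189). The block top's corners are near (324,80), (368,115), (335,157) and (290,122).

Run:
```python
from h import *
p=cam("wrist");f=p["frame"];hsv=cv2.cvtColor(f,cv2.COLOR_BGR2HSV)
c=np.array([atz(p,u,.097)[:2] for u in [(324,80),(368,115),(335,157),(290,122)]])
print("block",c.round(4),"sides",np.linalg.norm(c-np.roll(c,-1,0),axis=1))
# axes: deep direction = away from canister: mid of (335,157),(290,122) -> mid of (324,80),(368,115)
d=(c[0]+c[1]-c[2]-c[3])/2;psi=np.arctan2(d[1],d[0]);ctr=c.mean(0)
pad=ctr-.086*np.array([np.cos(psi),np.sin(psi)]);print("psi",np.degrees(psi),"pad",pad)
for n,q in (("wrist",p),("top",cam("top"))):
    h=cv2.cvtColor(q["frame"],cv2.COLOR_BGR2HSV)
    z=.127
    for r in masks_of("lid_top",q)[:1]:
        m=cv2.dilate(r["mask"].astype(np.uint8),np.ones((5,5)))
        y=(m>0)&(h[...,0]>18)&(h[...,0]<36)&(h[...,1]>130)&(h[...,2]>90)
        n_,lab,st,_=cv2.connectedComponentsWithStats(y.astype(np.uint8));k=1+st[1:,4].argmax()
        v,u=np.nonzero(lab==k)
        W=np.array([atz(q,(a,b),z)[:2] for a,b in zip(u,v)]);w=W.mean(0)
        e=np.linalg.svd(W-w)[2][0]
        mm,_=cv2.minEnclosingCircle(np.argwhere(r["mask"])[:,::-1].astype(np.float32))
        L=atz(q,mm,z)[:2]
        if e@(w-L)<0:e=-e
        print(n,st[k],"line mean",w,"dir",deg(e),"lid ctr",L,"extent",np.ptp((W-w)@e))
```

```text
block [[ 0.5622  0.0473]
 [ 0.6197  0.0286]
 [ 0.6016 -0.0249]
 [ 0.5415 -0.0038]] sides [0.06049611 0.0564853  0.06372504 0.05519756]
psi 69.62714526096971 pad [ 0.55129734 -0.06883567]
wrist [259 184  24  10 192] line mean [ 0.54117734 -0.07399636] dir -160.56203318661085 lid ctr [ 0.55335035 -0.06711965] extent 0.024475003937556444
```

```bash
python3 -m creep '-1 0.3 0.6 0 0 0 0;-1 0.3 0.6 5 0 0 0;-1 0.3 0.6 9 0 0 0;-1 0.3 0.6 13 0 0 0;-1 0.3 0.6 16 0 0 0;-1 0.3 0.6 19 0 0 0;-1 0.3 0.6 21 0 0 0;-1 0.3 0.6 22.3 0 0 0;-1 0.3 0.6 22.3 0 0 0;-1 0.3 0.6 22.3 0 0 0' 25
python3 -m creep '0 0 0 0 0 0 0;0.3 0 0 0 0 0 0;0.5 0 0 0 0 0 0;1 0 0 0 0 0 0;1 0 0 0 0 0 0;1 0 0 0 0 0 0;1 0 0 0 0 0 0' 25
```

```text
time: 3.9
tool_pos: [0.5535, -0.0648, 0.0829]
tcp_rot: [0.592, 0.806, 0.0, 0.0]
wrist_force: [0.9, 0.2, 0.6]
opening: 0.0855
grasp_force: 0.0
time: 4.6
tool_pos: [0.5538, -0.0654, 0.0836]
tcp_rot: [0.592, 0.806, 0.0, 0.001]
wrist_force: [-1.1, 0.1, 6.9]
opening: 0.0556
grasp_force: 24.4
```

```bash
python3 -m creep '1 0 0 0 0 0 5;1 0 0 0 0 0 10;1 0 0 0 0 0 15;1 0 0 0 0 0 20;1 0 0 0 0 0 25;1 0 0 0 0 0 30;1 0 0 0 0 0 35;1 0 0 0 0 0 40;1 0 0 0 0 0 45;1 0 0 0 0 0 50;1 0 0 0 0 0 55;1 0 0 0 0 0 60;1 0 0 0 0 0 65;1 0 0 0 0 0 70;1 0 0 0 0 0 70;1 0 0 0 0 0 70' 25
python3 -m creep '0 0 0 0 0 0 0;-1 0 0 0 0 0 0;-1 0 0 0 0 0 0;-1 0 0 0 0 0 0;-1 0 0 0 0 0 0;-1 0 0 -5 0 0 0;-1 0 0 -10 0 0 0;-1 0 0 -15 0 0 0;-1 0 0 -20 0 0 -8;-1 0 0 -22 0 0 -16;-1 0 0 -22 0 0 -24;-1 0 0 -22 0 0 -32;-1 0 0 -22 0 0 -40;-1 0 0 -22 0 0 -48;-1 0 0 -22 0 0 -56;-1 0 0 -22 0 0 -64;-1 0 0 -22 0 0 -64;-1 0 0 -22 0 0 -64'
cat > look.py <<'E'
import sys
from h import *
z=float(sys.argv[1]);s,p0,M=tool();print(s["time"],p0,"xdir",deg(M[:,0]),"ydir",deg(M[:,1]),"j7",s["joint_positions"][6],s["wrist_force"])
p=cam("wrist");cv2.imwrite(f"pics/{sys.argv[2]}.png",p["frame"][20:260,160:440].repeat(2,0).repeat(2,1))
h=cv2.cvtColor(p["frame"],cv2.COLOR_BGR2HSV)
y=((h[...,0]>18)&(h[...,0]<36)&(h[...,1]>130)&(h[...,2]>90)).astype(np.uint8)
n,lab,st,cc=cv2.connectedComponentsWithStats(y)
for k in range(1,n):
    if 60<st[k,4]<1000:
        v,u=np.nonzero(lab==k)
        for zz in (z,.097):
            W=np.array([atz(p,(a,b),zz)[:2] for a,b in zip(u,v)]);w=W.mean(0);e=np.linalg.svd(W-w)[2][0]
            print(cc[k].round(),st[k,4],"z",zz,"mean",w.round(4),"dir mod180",deg(e).round(1),"len",np.ptp((W-w)@e).round(4))
E
python3 look.py .127 w2
```

```text
time: 6.2
tool_pos: [0.5537, -0.0656, 0.0836]
tcp_rot: [0.947, 0.321, 0.001, 0.001]
wrist_force: [-0.5, -0.4, 6.2]
opening: 0.0553
grasp_force: 24.6
time: 8.0
tool_pos: [0.5527, -0.0654, 0.3022]
tcp_rot: [0.635, 0.773, 0.0, -0.0]
wrist_force: [0.4, -0.3, -0.1]
opening: 0.0856
grasp_force: 0.0
8.0 [ 0.55268941 -0.06535552  0.30216895] xdir 101.20276779900975 ydir 11.20277008220549 j7 0.04483588861423889 [ 0.38747213 -0.26764398 -0.10111139]
[311. 130.] 189 z 0.127 mean [0.5739 0.0006] dir mod180 -108.3 len 0.0266
[311. 130.] 189 z 0.097 mean [ 0.5777 -0.0011] dir mod180 -108.3 len 0.0292
[263. 159.] 67 z 0.127 mean [ 0.5326 -0.0368] dir mod180 -109.0 len 0.0161
[263. 159.] 67 z 0.097 mean [ 0.5322 -0.0422] dir mod180 -109.0 len 0.0177
[267. 179.] 194 z 0.127 mean [ 0.5407 -0.0567] dir mod180 -49.3 len 0.0246
[267. 179.] 194 z 0.097 mean [ 0.5412 -0.064 ] dir mod180 -49.3 len 0.027
[399. 233.] 387 z 0.127 mean [ 0.6961 -0.0887] dir mod180 -133.8 len 0.0397
[399. 233.] 387 z 0.097 mean [ 0.7119 -0.0992] dir mod180 -133.8 len 0.0436
[262. 323.] 80 z 0.127 mean [ 0.5677 -0.2387] dir mod180 -4.2 len 0.0204
[262. 323.] 80 z 0.097 mean [ 0.5708 -0.264 ] dir mod180 -4.2 len 0.0224
[228. 327.] 74 z 0.127 mean [ 0.5263 -0.2521] dir mod180 46.7 len 0.0255
[228. 327.] 74 z 0.097 mean [ 0.5254 -0.2788] dir mod180 46.7 len 0.028
[249. 336.] 84 z 0.127 mean [ 0.5546 -0.261 ] dir mod180 -68.7 len 0.0338
[249. 336.] 84 z 0.097 mean [ 0.5564 -0.2886] dir mod180 -68.7 len 0.0372
```

View pics/w2.png

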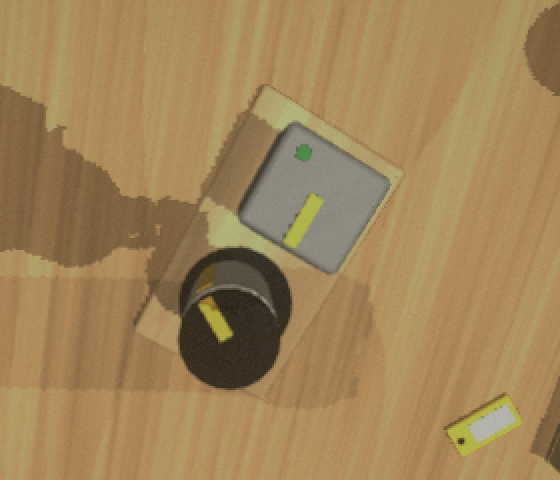

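The lid line now points at 130.7°, and the block's line gives the station axis as 71.7°. That leaves 59° clockwise, and the present finger yaw suits it.

```bash
python3 -m creep '-1 0 0.1 5 0 0 0;-1 0 0.1 9 0 0 0;-1 0 0.1 13 0 0 0;-1 0 0.1 16 0 0 0;-1 0 0.1 19 0 0 0;-1 0 0.1 21 0 0 0;-1 0 0.1 22 0 0 0;-1 0 0.1 22 0 0 0;0 0 0.1 22 0 0 0;0.3 0 0.1 22 0 0 0;0.5 0 0.1 22 0 0 0;1 0 0.1 22 0 0 0;1 0 0.1 22 0 0 0;1 0 0.1 22 0 0 0;1 0 0.1 22 0 0 0' 25
python3 -m creep '1 0 0 0 0 0 5;1 0 0 0 0 0 10;1 0 0 0 0 0 15;1 -0.1 0 0 0 0 20;1 -0.2 0 0 0 0 25;1 -0.2 0 0 0 0 30;1 -0.2 0 0 0 0 35;1 -0.2 0 0 0 0 40;1 -0.2 0 0 0 0 45;1 -0.2 0 0 0 0 50;1 -0.2 0 0 0 0 55;1 -0.2 0 0 0 0 59;1 -0.2 0 0 0 0 59;1 -0.2 0 0 0 0 59' 25
python3 -m creep '0 0 0 0 0 0 0;-1 0 0 0 0 0 0;-1 0 0 0 0 0 0;-1 0 0 0 0 0 0;-1 0 0 0 0 0 0;-1 0 0 -5 0 0 0;-1 0 0 -10 0 0 0;-1 0 0 -15 0 0 0;-1 0 0 -20 0 0 -8;-1 0 0 -22 0 0 -16;-1 0 0 -22 0 0 -24;-1 0 0 -22 0 0 -32;-1 0 0 -22 0 0 -40;-1 0 0 -22 0 0 -48;-1 0 0 -22 0 0 -56;-1 0 0 -22 0 0 -59;-1 0 0 -22 0 0 -59;-1 0 0 -22 0 0 -59'
python3 look.py .127 w3 | head -8
```

```text
time: 9.55
tool_pos: [0.5542, -0.0653, 0.0837]
tcp_rot: [0.633, 0.774, 0.0, 0.001]
wrist_force: [-2.7, 0.1, 6.3]
opening: 0.0555
grasp_force: 26.1
time: 10.95
tool_pos: [0.5553, -0.0673, 0.0836]
tcp_rot: [0.932, 0.363, 0.001, 0.001]
wrist_force: [-0.8, -0.7, 6.3]
opening: 0.0556
grasp_force: 26.2
time: 12.75
tool_pos: [0.5541, -0.0671, 0.3022]
tcp_rot: [0.634, 0.773, -0.0, -0.0]
wrist_force: [-0.0, -0.3, -1.0]
opening: 0.0856
grasp_force: 0.0
12.75 [ 0.55406612 -0.06705074  0.3021675 ] xdir 101.3312235068957 ydir 11.331225362952111 j7 0.09320854272519628 [-0.02260135 -0.28283095 -1.01003119]
[310. 128.] 189 z 0.127 mean [0.5741 0.0006] dir mod180 -108.2 len 0.0265
[310. 128.] 189 z 0.097 mean [ 0.5777 -0.001 ] dir mod180 -108.2 len 0.0291
[288. 158.] 64 z 0.127 mean [ 0.5585 -0.033 ] dir mod180 -51.2 len 0.0156
[288. 158.] 64 z 0.097 mean [ 0.5606 -0.0378] dir mod180 -51.2 len 0.0171
[283. 178.] 195 z 0.127 mean [ 0.558  -0.0543] dir mod180 -108.9 len 0.0244
[283. 178.] 195 z 0.097 mean [ 0.56   -0.0612] dir mod180 -108.9 len 0.0268
[399. 232.] 385 z 0.127 mean [ 0.6964 -0.089 ] dir mod180 -132.9 len 0.0399
```

View pics/w3.png

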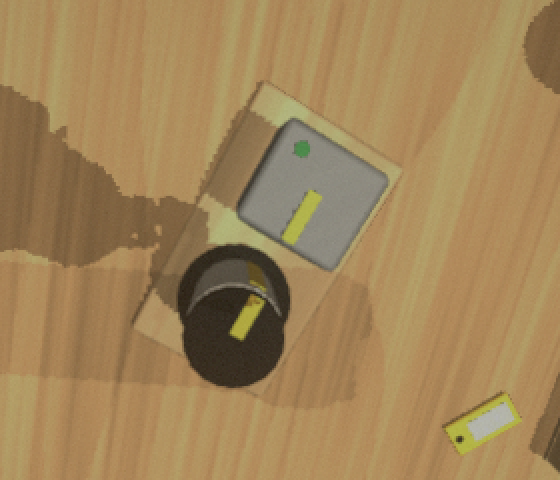

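The stripe is now aligned within 1°. Next I'll press the lid with closed fingers, in small steps while watching the force.

```bash
python3 -m creep '1 0 0 3 0 0 0;1 0 0 6 0 0 0;1 0 0 9 0 0 0;1 0 0 11 0 0 0;1 0 0 13 0 0 0;1 0 0 14.5 0 0 0;1 0 0 15 0 0 0;1 0 0 15 0 0 0;1 0 0 15 0 0 0' 25
python3 -m creep '1 0 0 0.2 0 0 0;1 0 0 0.4 0 0 0;1 0 0 0.6 0 0 0;1 0 0 0.8 0 0 0;1 0 0 0.9 0 0 0;1 0 0 1.0 0 0 0;1 0 0 1.1 0 0 0;1 0 0 1.1 0 0 0'
```

```text
time: 13.7
tool_pos: [0.5549, -0.0669, 0.1532]
tcp_rot: [0.633, 0.774, 0.0, 0.001]
wrist_force: [0.4, -0.3, 0.1]
opening: -0.0002
grasp_force: 0.0
time: 14.5
tool_pos: [0.5541, -0.067, 0.1412]
tcp_rot: [0.633, 0.774, -0.0, -0.0]
wrist_force: [0.5, 0.1, 0.0]
opening: 0.0
grasp_force: 0.0
```

```bash
python3 -m creep '1 0 0 0.1 0 0 0;1 0 0 0.2 0 0 0;1 0 0 0.3 0 0 0;1 0 0 0.4 0 0 0;1 0 0 0.4 0 0 0'
python3 -m creep '1 0 0 0.1 0 0 0;1 0 0 0.2 0 0 0;1 0 0 0.2 0 0 0'
```

```text
time: 15.0
tool_pos: [0.5542, -0.067, 0.1376]
tcp_rot: [0.633, 0.774, -0.0, 0.0]
wrist_force: [-1.6, -1.0, 2.7]
opening: -0.0002
grasp_force: 1.8
time: 15.3
tool_pos: [0.5543, -0.067, 0.1356]
tcp_rot: [0.633, 0.774, -0.0, 0.0]
wrist_force: [-1.2, 0.6, 4.5]
opening: -0.0002
grasp_force: 2.3
```

```bash
python3 -m creep '1 0 0 0.1 0 0 0;1 0 0 0.2 0 0 0;1 0 0 0.2 0 0 0'
python3 -m creep '1 0 0 0.05 0 0 0;1 0 0 0.1 0 0 0;1 0 0 0.1 0 0 0'
```

```text
time: 15.6
tool_pos: [0.5543, -0.067, 0.1336]
tcp_rot: [0.633, 0.774, 0.0, 0.0]
wrist_force: [-1.9, 0.4, 4.4]
opening: -0.0001
grasp_force: 2.3
time: 15.9
tool_pos: [0.5543, -0.067, 0.1326]
tcp_rot: [0.633, 0.774, 0.0, 0.0]
wrist_force: [-1.7, -0.1, 4.3]
opening: 0.0003
grasp_force: 2.5
```

```bash
python3 -m creep '1 0 0 0.05 0 0 0;1 0 0 0.1 0 0 0;1 0 0 0.1 0 0 0'
python3 -m creep '1 0 0 0.05 0 0 0;1 0 0 0.05 0 0 0'
```

```text
time: 16.2
tool_pos: [0.5545, -0.067, 0.1321]
tcp_rot: [0.633, 0.774, 0.0, 0.0]
wrist_force: [-2.7, 0.6, 8.6]
opening: -0.0003
grasp_force: 4.4
time: 16.4
tool_pos: [0.5548, -0.067, 0.1321]
tcp_rot: [0.633, 0.774, 0.0, 0.001]
wrist_force: [-2.6, -0.6, 12.4]
opening: 0.0002
grasp_force: 6.1
```

```bash
python3 -m creep '1 0 0 0.05 0 0 0;1 0 0 0.1 0 0 0;1 0 0 0.1 0 0 0'
python3 -m creep '1 0 0 -0.5 0 0 0;1 0 0 -2 0 0 0;1 0 0 -5 0 0 0;1 0 0 -10 0 0 0;1 0 0 -15 0 0 0;1 0 0 -17 0 0 0;-1 0 0 -17 0 0 0;-1 0 0 -17 0 0 0;-1 0 0 -17 0 0 0;-1 0 0 -17 0 0 0;-1 0 0 -17 0 0 0'
python3 look.py .118 w4|head -8
python3 - <<'E'
from h import *
w=cam("wrist")["frame"][20:260,160:440];s=cam("scene")["frame"][150:290,170:340]
cv2.imwrite("pics/e.png",np.hstack([cv2.resize(w,(467,400)),cv2.resize(s,(333,400))[:, :333]]))
E
```

```text
time: 16.7
tool_pos: [0.5553, -0.067, 0.1321]
tcp_rot: [0.633, 0.774, 0.0, 0.001]
wrist_force: [-5.3, 0.1, 18.3]
opening: -0.0002
grasp_force: 9.4
time: 17.8
tool_pos: [0.5535, -0.067, 0.2986]
tcp_rot: [0.633, 0.774, -0.0, -0.001]
wrist_force: [0.6, -0.3, -0.0]
opening: 0.0724
grasp_force: 0.0
17.8 [ 0.55354707 -0.06696358  0.29855986] xdir 101.43677897711805 ydir 11.436908680613652 j7 0.09168758307995392 [ 0.60650536 -0.2634443  -0.00281422]
[312. 129.] 189 z 0.118 mean [5.752e-01 1.000e-04] dir mod180 -108.6 len 0.0272
[312. 129.] 189 z 0.097 mean [ 0.5778 -0.001 ] dir mod180 -108.6 len 0.029
[289. 159.] 69 z 0.118 mean [ 0.5589 -0.034 ] dir mod180 -49.6 len 0.0168
[289. 159.] 69 z 0.097 mean [ 0.5604 -0.0374] dir mod180 -49.6 len 0.0179
[284. 178.] 196 z 0.118 mean [ 0.5581 -0.055 ] dir mod180 -108.0 len 0.0249
[284. 178.] 196 z 0.097 mean [ 0.5595 -0.0598] dir mod180 -108.0 len 0.0266
[400. 234.] 393 z 0.118 mean [ 0.7005 -0.0918] dir mod180 -134.0 len 0.0406
```

View pics/e.png

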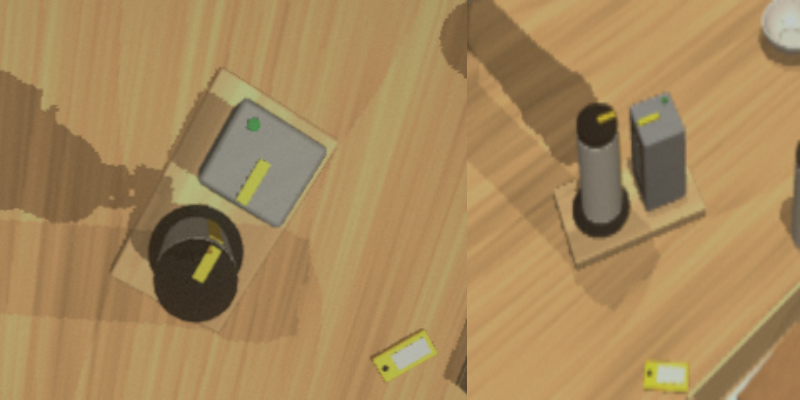

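The lid is home with no red showing, its line at (207,265) points at the block, and the canister stands amid the pad.

```bash
python3 -c "
from h import *
print(bot.finish_job())"
```

```text
the job is handed in; nothing more can be done
None
```

The canister is checked in and the job handed in at about 18 s: stripe within about 1° of facing the reader, lid home at no more than about 18 N measured, upright and about 3 mm off the pad's centre by my estimate, bystanders not touched; the hand-in returned no verdict.

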